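Reset the length stop of a tube-marking jig

TASK

The tube-marking jig has to be set over to the red clip. Swing the orange clamp lever anticlockwise to free the slotted steel stop, push the stop along its slots until its black pointer stands at the red clip (not the blue one), then swing the lever clockwise until the stop is clamped tight. Leave the tube in its vee blocks, and do not disturb the bottle, the vial and the marker beside the jig.

Things in the scene. Friction and masses are not known exactly. Their poses are not given: they have to be found in the camera images.
- jig: grey-painted base plate of the jig, fixed on the bench, 80 mm (its x) by 380 mm (its y), top 14 mm above the bench. Origin at bench height, on the middle of its width, 170 mm from the right end (-y), 210 mm from the left end (+y); z up. The stop slides along the jig's y. A white scale with black graduations runs along its front (-x) edge
- guide_screw (a point): top of the fixed guide screw that passes through the stop's left slot, on the jig's centre line 75 mm to the left (+y) of the clamp lever's axis; washer 18 mm across, top 27 mm above the bench
- bridge (a point): top middle of the steel marking bridge at the jig's left part, 55 mm above the bench, 72 mm wide across the jig, 26 mm along it; a black vee block, up to 42 mm above the bench, stands 34 mm to either side of it along y
- stop: loose slotted steel bracket, about 0.25 kg, on the jig's plate: foot 44 x 163 x 4 mm with two 8 x 60 mm slots in line along its y, a 6 mm stud through each; 1 mm side play, slides 27 mm either way from the middle, cannot be lifted off. Origin under the foot, midway between the slots; y to its left end. Freed, it slides under a push of 1 to 3 N and stays where left; clamped, it holds
- pointer (a point): tip of the black pointer on the stop's front (-x) edge, 66 mm towards the stop face from the stop's origin, 17 mm above the bench
- stop_face (a point): middle of the outer (+y) surface of the stop's turned-up left end (a round white buffer on it), 44 mm above the bench; this end is 44 mm wide and rises 60 mm above the bench. Push here towards the jig's -y; at least 35 mm of free space in front of it
- tail (a point): middle of the outer (-y) surface of the tail turned up at the stop's right end, 30 mm wide, rising 40 mm above the bench; the point is 30 mm above the bench. Push here towards the jig's +y; the space beyond is free
- red_clip: red clip, 6 mm wide along the scale, fixed on the front edge of the jig's plate, its top 17 mm above the bench; same axes as the jig, origin at its middle. The pointer must end opposite it, that is at y = 0 of the clip within half its width
- blue_clip: blue clip of the same kind, for the other tube size; not the one wanted now. The red and the blue clip may be on either side of the pointer
- clamp_lever (a joint): angle of the orange clamp lever (rad), growing clockwise from above: 0 loose end stop, 1.4 tight end stop. The washer is clear of the stop below 0.6 and presses harder and harder from 0.65 up; properly tight from 1.2. Starts at 1.2 to 1.4. Measured anticlockwise from the jig's +x it points to 205 degrees at 0, to 125 degrees at 1.4. Stiff: 3 to 5 N at the grip; stays where left
- lever_grip (a point): point on the middle line of the lever's orange grip, 52 mm from its turning axis; the grip is a round bar 12 mm thick from 30 to 74 mm from the axis, 45 mm above the bench when loose, 2 mm lower when tight
- clamp_axis (a point): on the turning axis of the clamp lever, at the height of the grip point; the hub round it is 19 mm in diameter
- clamp_washer: steel washer, 20 mm across, under the lever's hub; runs down the stud as the lever is tightened and presses on the stop. Origin on its underside, on the lever's axis
- tube: sample tube, 17 mm diameter, 126 mm long, with a white cap 24 mm in diameter, lying loose in the vee blocks along the jig's y, its axis 33 mm above the bench. Origin at the middle of its foot, which points to the stop; its z runs towards the cap
- bottle: small amber reagent bottle with a teal cap, 47 mm diameter, 80 mm high, standing behind the jig; origin under its middle
- vial: small white vial with a blue cap, 12 mm diameter, 33 mm high, standing behind the jig; origin under its middle
- marker: white marker pen with a blue cap, 136 mm long (its y), 16 mm thick, lying close behind the jig; origin under its middle

How it is judged (in metres and radians):
On the way, in this order (a step that is already met when the one before it is completed fails the run):
1. the clamp is loosened: the lever is swung well open and the washer no longer presses on the stop (value of joint clamp_lever below 0.5 rad and contact force between clamp_washer and stop below 0.5 N), for 0.1 s.
2. with the clamp loose, the pointer is brought to the red clip (within 3 mm of its middle) (y of pointer in the frame of red_clip between -0.003 and 0.003 m and value of joint clamp_lever below 0.6 rad), for 0.1 s.
3. the lever is swung back until the stop is clamped (value of joint clamp_lever above 1.15 rad and contact force between clamp_washer and stop above 20 N), for 0.2 s.
At the end, for the whole second after the job is handed in: Pointer within 3 mm of the red clip's middle along the scale; lever at 1.15 rad or more, its washer pressing on the stop with over 20 N; stop flat and still; tube within 15 mm, bottle, vial and marker within 30 mm of where they were, bottle and vial upright (all of step 3 and y of pointer in the frame of red_clip between -0.003 and 0.003 m and linear speed of stop below 0.01 m/s and angle between stop's own z axis and vertical below 0.06 rad and distance of tube from where it was at the start of the episode below 0.015 m and distance of each of bottle, vial, marker from where it was at the start of the episode below 0.03 m and angle between each of bottle, vial's own z axis and vertical below 0.2 rad); the robot touches nothing.
It fails at once if the tube is shoved along or knocked out of the vee blocks (distance of tube from where it was at the start of the episode above 0.015 m).
It fails at once if the bottle is pushed aside or tipped (distance of bottle from where it was at the start of the episode above 0.03 m or angle between bottle's own z axis and vertical above 0.5 rad).
It fails at once if the vial is pushed aside or tipped (distance of vial from where it was at the start of the episode above 0.03 m or angle between vial's own z axis and vertical above 0.5 rad).
It fails at once if the marker is pushed aside (distance of marker from where it was at the start of the episode above 0.03 m).
It also fails if it takes over 72 s, if anything falls off the work surface, if the arm or the gripper's body presses on something with over 40 N, if the wrist force passes 120 N, or if a joint passes its speed limit or range.

ROBOT

A 7-joint arm with a two-finger parallel gripper is mounted at the origin on a cart in front of the work surface, level with it; the furniture and walls round the work are solid. World frame = base frame: x ahead of the robot, y to its left, z up, the work surface at z = 0. Lengths are in mm, angles in rad, forces in N, time in s.
With the tool pointing down it reaches from about 350 to 900 mm from the base axis. Payload 7.2 kg.
Tool frame: the origin (TCP) lies midway between the tips of the shut fingers; the grasp point (between the pads) lies 19 mm behind it; z points along the fingers, y is the line along which they close (so a half turn about z gives the same grasp; the last joint's range is limited). The gripper opens to 88 mm and grips with 3 to 60 N. Pads are 20 mm wide; open, the fingers measure 115 mm over their backs; the gripper's body (75 mm by 178 mm) begins 61 mm behind the grasp point.
Start: joints at [-1.386, 0.411, -0.013, 1.596, 0.006, 1.134, -0.082], TCP at [156.332, 605.136, 222.653] pointing down, gripper open.
Joint ranges: [-2.95, 2.95], [-0.29, 1.99], [-1.47, 1.44], [0.14, 2.54], [-1.03, 4.17], [0.13, 1.85], [-2.86, 2.86]. Speed limits (rad/s): [2.39, 2.39, 3.01, 3.01, 3.14, 3.14, 3.14].

INTERFACE

Orientations are given as a unit quaternion [x, y, z, w].
In Python, from station import env gives the robot as it stands. Calls block until the motion is done:
- env.reach(position, orientation): joint-space move of the TCP to a pose.
- env.movel(position, vel=150, frame=None, until_force=None): straight line of the TCP; frame=None keeps the orientation; vel is the mean speed in mm/s. With until_force (N) it stops when the force on the tool has changed by that much, and returns True; else False.
- env.movej(angles): joint-space move.
- env.open() and env.grasp(grasp_force=None): open the fingers fully, or close them until they stop; grasp_force is the grip in N (None keeps the last).
- env.pause(seconds).
- env.inverse_kinematics(position, orientation): joint angles nearest the present ones, or None.
- env.capture(name): name is "scene" or "side" or "wrist"; returns a dict with "image" (420x560x3 uint8, blue, green, red), "range_z" (420x560 float32, mm along the optical axis (not along the pixel's ray), 0 where there is no reading), "intrinsics" (3x3 intrinsics, pixels), "k1" (the pictures are not rectified: a ray, as slopes to the right and down, at radius r is drawn at 1 + k1 r^2 times it, then the intrinsics apply), "rvec" (rotation vector, rad) and "tvec" (3), from world to camera coordinates, as OpenCV has them. Camera axes: x right, y down, z forward; pixel columns grow to the right and rows downward; lengths in mm; the calibration is good to about 2 mm. A picture is of the moment at which its call begins.
A pose or a line that the arm cannot do raises env.IKError and nothing moves.
- env.finish_job(): hands the job in; it is judged then, once.
Readings, each from a call of its own:
- env.current_time(): time.
- env.current_qpos(): joint angles.
- env.current_dq(): joint speeds.
- env.current_effort(): joint torques, N m.
- env.current_tcp_pos(): TCP position.
- env.current_ee_rot(): TCP orientation.
- env.current_ft_force(): force on the tool from outside, world axes, zero at the start.
- env.current_torque(): the same for the moment, N m.
- env.current_finger_gap(): finger opening in mm.
- env.current_grasp_force(): force on a finger pad.
Only numpy, scipy, OpenCV 4.12 (cv2) and the standard library are available. Lean on these libraries where they do the work, as an engineer would, in place of code of your own. Each camera call takes 0.05 s, during which the arm holds its last target. There are 200 camera calls.

## Working session

There is one attempt and no reset: what is moved stays moved. The work goes in short steps, each a Python script; the robot and the scene stay as the last script left them, time stands still between calls to the robot, and variables do not carry over. Pictures are saved under pics/ and viewed, at most 10 in all, crops included, and the job is handed in when it is done.

```bash
mkdir -p pics; ls
cat > h.py <<'E'
import numpy as np, cv2
from station import env
def snap(name,fn):
    c=env.capture(name); cv2.imwrite('pics/'+fn+'.png',c['image']); np.save('pics/'+fn+'.npy',c,allow_pickle=True); return c
def load(fn): return np.load('pics/'+fn+'.npy',allow_pickle=True).item()
def ray(c,u,v):
    K=c['intrinsics']; d=np.array([(u-K[0,2])/K[0,0],(v-K[1,2])/K[1,1]]); s=d.copy()
    for _ in range(20): s=d/(1+c['k1']*(s@s))
    R=cv2.Rodrigues(np.array(c['rvec'],float))[0]; t=np.array(c['tvec'],float).ravel()
    return -R.T@t, R.T@np.array([s[0],s[1],1.]),
def onz(c,u,v,z):
    o,d=ray(c,u,v); return o+d*(z-o[2])/d[2]
def rng(c,u,v):
    o,d=ray(c,u,v); r=c['range_z'][int(round(v)),int(round(u))]; return o+d*r
E
python3 - <<'E'
from h import *
for n in ['scene','side','wrist']:
    c=snap(n,n+'0'); print(n,ray(c,280,210))
E
```

```text
pics
scene (array([ 101.5282069 , -527.42668162,  654.35698276]), array([ 0.5868498 ,  0.43071466, -0.68598123]))
side (array([  41.46158184, -237.56036555,  741.30894071]), array([ 0.63764263,  0.06792092, -0.7674431 ]))
wrist (array([ 75.67524896, 625.31076669, 384.88549958]), array([ 0.30262385, -0.07573221, -0.95018794]))
```

View pics/scene0.png

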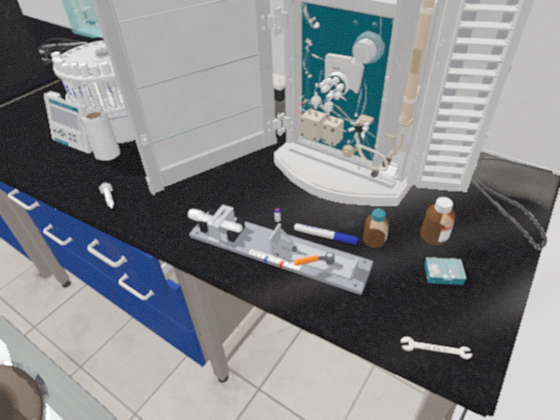

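View pics/side0.png

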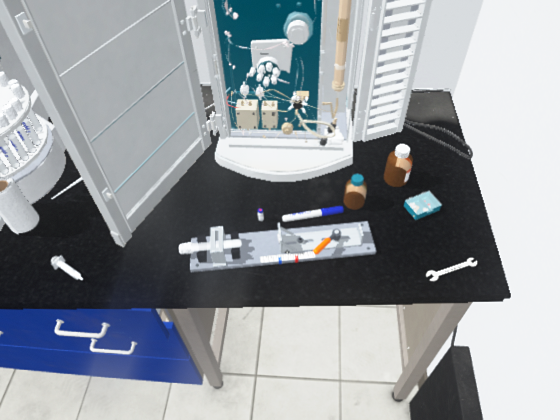

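The jig lies between roughly (190,262) and (375,240) in the side view. The lever hub is near (336,234), the red clip near (296,259) and the blue clip near (280,261). I'll enlarge both views.

Run:
```python
from h import *
a=load('side0')['image'][195:280,180:380]; b=load('scene0')['image'][195:295,180:380]
cv2.imwrite('pics/a.png',cv2.resize(a,None,fx=4,fy=4,interpolation=cv2.INTER_CUBIC))
cv2.imwrite('pics/b.png',cv2.resize(b,None,fx=4,fy=4,interpolation=cv2.INTER_CUBIC))
c=load('side0')
for u,v,z in [(336,234,45),(316,250,45),(296,259,17),(280,261,17),(190,270,0),(375,252,0),(358,225,14)]: print(u,v,onz(c,u,v,z).round(1),rng(c,u,v).round(1))
```

```text
336 234 [ 562.9 -293.6   45. ] [ 568.6 -294.2   37.4]
316 250 [ 521.7 -254.1   45. ] [ 519.3 -254.    48.4]
296 259 [ 516.9 -215.1   17. ] [ 516.9 -215.1   17.1]
280 261 [ 510.4 -183.3   17. ] [ 510.2 -183.3   17.4]
190 270 [489.3  -0.7   0. ] [482.4  -4.3  11.3]
375 252 [ 554.1 -377.8    0. ] [ 553.2 -377.6    1.3]
358 225 [ 612.7 -343.3   14. ] [ 611.5 -343.1   15.5]
```

View pics/a.png

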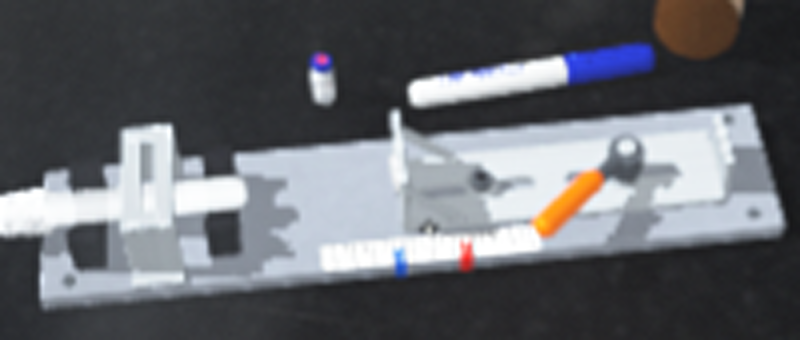

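View pics/b.png

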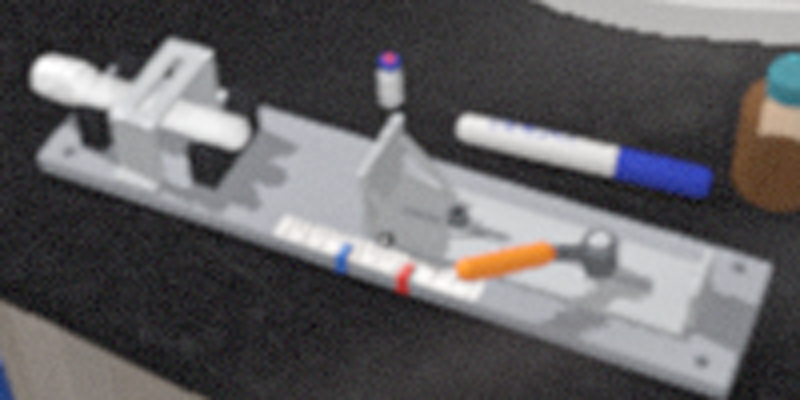

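Run:
```python
from h import *
for n in ['side0','scene0']:
    c=load(n); P=np.array([rng(c,u,v) for v in range(0,420,3) for u in range(0,560,3) if c['range_z'][v,u]>0])
    r=np.hypot(P[:,0],P[:,1]); a=np.degrees(np.arctan2(P[:,1],P[:,0]))
    for lo in range(-50,100,10):
        m=(a>=lo)&(a<lo+10)&(P[:,2]>60)&(P[:,2]<900); 
        if m.any(): i=np.argmin(np.where(m,r,9e9)); print(n,lo,r[i].round(),P[i].round())
c=load('side0')
f=lambda u,v:(180+u/4,195+v/4)
J=np.array([-.17,.985])
for nm,p,z in [('hub',(625,145),52),('gripend',(540,232),44),('ptr',(428,228),17),('red',(467,245),17),('blue',(402,252),17),('faceTop',(396,115),60),('guide',(483,180),27),('FL',(40,306),0),('FR',(785,235),0),('BRtop',(752,103),14),('BL',(120,130),55),('BR',(170,125),55),('tubefoot',(245,192),33)]:
    q=onz(c,*f(*p),z); print(nm,q.round(1),rng(c,*f(*p)).round(1))
```

```text
side0 -50 854.0 [ 549. -654.   97.]
side0 -40 855.0 [ 740. -428.   64.]
side0 -30 754.0 [ 681. -326.   63.]
side0 -20 588.0 [ 560. -179.   61.]
side0 -10 823.0 [ 813. -123.  273.]
side0 0 600.0 [592. 100.  90.]
side0 10 534.0 [517. 131. 131.]
side0 20 781.0 [677. 389.  80.]
side0 30 686.0 [564. 390. 106.]
scene0 -50 854.0 [ 549. -654.   75.]
scene0 -40 860.0 [ 744. -432.   62.]
scene0 -30 750.0 [ 675. -327.   63.]
scene0 -20 575.0 [ 545. -183.   61.]
scene0 -10 822.0 [822.  -7.  94.]
scene0 0 602.0 [593. 101.  94.]
scene0 10 533.0 [517. 129. 403.]
scene0 30 685.0 [564. 388. 119.]
scene0 40 752.0 [570. 490.  64.]
scene0 50 1206.0 [ 650. 1016.   70.]
hub [ 564.6 -293.6   52. ] [ 571.9 -294.3   42.4]
gripend [ 515.2 -252.3   44. ] [ 512.2 -252.2   48.4]
ptr [ 532.9 -195.9   17. ] [ 533.  -195.9   16.9]
red [ 523.6 -216.3   17. ] [ 524.4 -216.2   15.8]
blue [ 517.6 -183.8   17. ] [ 516.6 -183.9   18.5]
faceTop [ 571.4 -177.9   60. ] [ 570.6 -178.    61. ]
guide [ 557.2 -222.8   27. ] [ 557.7 -222.8   26.4]
FL [485.7  -1.4   0. ] [486.2  -1.2  -0.7]
FR [ 549.9 -380.1    0. ] [ 549.4 -380.     0.6]
BRtop [ 625.5 -365.4   14. ] [ 637.3 -368.    -0.7]
BL [558.2 -38.3  55. ] [559. -38.  54.]
BR [562.8 -63.3  55. ] [605.9 -48.9  -1.8]
tubefoot [ 538.9 -102.7   33. ] [ 535.7 -103.6   37.5]
```

Run:
```python
from h import *
from scipy.spatial.transform import Rotation as Rr
print(Rr.from_quat(env.current_ee_rot()).as_matrix().round(3))
env.movel([93,360,260],vel=250)
q=np.array(env.current_qpos()); print(q.round(3), env.current_tcp_pos())
q[0]+=np.radians(75.5+22); env.movej(q.tolist())
print(env.current_tcp_pos(),env.current_time())
# tool: z down, y along jig x or so
J=np.radians(9.7)
R=lambda yaw: Rr.from_matrix(np.array([[np.cos(yaw),np.sin(yaw),0],[np.sin(yaw),-np.cos(yaw),0],[0,0,-1]])).as_quat()
for d in range(-180,180,30):
    try: s=env.inverse_kinematics([520,-230,250],R(np.radians(d)).tolist())
    except Exception as e: s=None
    print(d, None if s is None else np.round(s,2))
snap('wrist','w1')
```

```text
[[-0.968  0.25  -0.   ]
 [ 0.25   0.968 -0.001]
 [-0.    -0.001 -1.   ]]
[-1.389 -0.068 -0.055  2.09  -0.004  1.119 -0.125] [ 93.18805124 360.86892391 260.01758139]
[ 345.97993209 -138.73559948  259.95920883] 3.3417
-180 [ 0.38  0.29 -0.06  1.7   0.02  1.15  1.88]
-150 [ 0.41  0.3  -0.09  1.7   0.03  1.15  2.4 ]
-120 [ 1.17  0.58 -1.23  1.65  0.56  1.32  2.46]
-90 [ 0.24  0.29  0.11  1.71 -0.03  1.15 -2.78]
-60 [ 0.27  0.29  0.08  1.71 -0.02  1.15 -2.26]
-30 [ 0.3   0.29  0.03  1.7  -0.01  1.15 -1.75]
0 [ 0.33  0.29  0.01  1.7  -0.    1.15 -1.24]
30 [ 0.35  0.29 -0.02  1.7   0.01  1.15 -0.72]
60 [ 0.33  0.29  0.    1.7  -0.    1.15 -0.19]
90 [ 0.31  0.29  0.02  1.7  -0.01  1.15  0.34]
120 [ 0.32  0.29  0.01  1.7  -0.    1.15  0.86]
150 [ 0.35  0.29 -0.02  1.7   0.01  1.15  1.37]
```

```bash
cat >> h.py <<'E'
from scipy.spatial.transform import Rotation as Rr
def Q(yaw): return Rr.from_matrix(np.array([[np.cos(yaw),np.sin(yaw),0],[np.sin(yaw),-np.cos(yaw),0],[0,0,-1]])).as_quat().tolist()
E
python3 - <<'E'
from h import *
env.grasp(10)
env.reach([470,-220,220],Q(np.radians(-170)))
snap('wrist','w2'); print(env.current_tcp_pos(),env.current_time(),env.current_finger_gap())
im=load('w2')['image']; cv2.imwrite('pics/w2b.png',cv2.resize(im,(800,600),interpolation=cv2.INTER_CUBIC))
E
```

```text
[ 469.93401432 -219.91513291  220.11852079] 6.6833 0.48999176254846744
```

View pics/w2b.png

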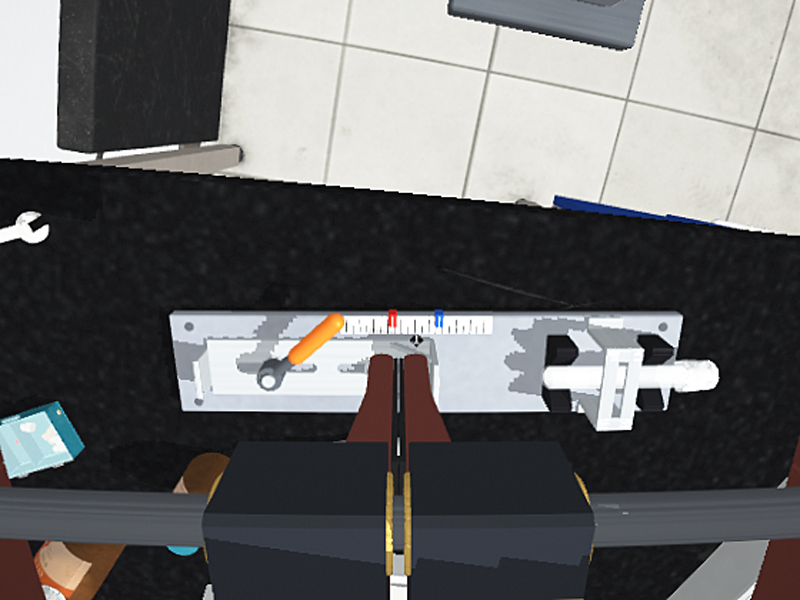

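Wrist view, in 800x600 pixels: lever hub (268,376), grip end (339,320), red clip (392,318), blue clip (438,318) and pointer (416,341). The red clip is towards -y of the pointer, so the push goes on the stop face.

Run:
```python
from h import *
c=load('w2'); print(ray(c,280,210))
P={}
for nm,p,z in [('hub',(268,374),52),('gripend',(340,320),44),('ptr',(416,340),17),('red',(392,318),17),('blue',(438,318),17),('faceback',(437,400),18),('FLt',(683,312),14),('FRt',(169,311),14),('BRt',(182,411),14),('tubefoot',(543,378),33),('tailL',(205,345),40)]:
    u,v=p[0]*.7,p[1]*.7; P[nm]=onz(c,u,v,z); print(nm,P[nm].round(1),rng(c,u,v).round(1))
d=P['FLt']-P['FRt']; print(np.hypot(*d[:2]),np.degrees(np.arctan2(-d[0],d[1])))
y=d/np.linalg.norm(d); print('ptr-red',(P['ptr']-P['red'])@y)
# hub / grip from depth: orange pixels
im=c['image'].astype(int); m=(im[...,2]>180)&(im[...,1]>80)&(im[...,1]<180)&(im[...,0]<80)
v,u=np.where(m); o=np.array([rng(c,a,b) for a,b in zip(u,v)]); print(len(o),o.mean(0),np.percentile(o,[5,50,95],axis=0).round(1))
g=o[:,:2]-o[:,:2].mean(0); w=np.linalg.svd(g)[2][0]; print(w,(g@w).min(),(g@w).max())
# stop upright face top: points z 50..64 near
pts=np.array([rng(c,a,b) for b in range(215,300) for a in range(230,330)]); k=(pts[:,2]>45)&(pts[:,2]<64); print(pts[k][::10].round(0)[:20])
```

```text
(array([ 387.9322114 , -234.58968419,  383.04924242]), array([ 0.30646576,  0.05775907, -0.95021908]))
hub [ 562.1 -293.3   52. ] [ 568.3 -295.4   40.2]
gripend [ 518. -251.   44.] [ 515.7 -250.7   50. ]
ptr [ 534.2 -195.5   17. ] [ 533.1 -195.8   19.7]
red [ 520.4 -215.6   17. ] [ 520.1 -215.7   17.9]
blue [ 514.7 -183.    17. ] [ 514.2 -183.2   18.4]
faceback [ 579.3 -171.    18. ] [ 556.1 -178.7   62.2]
FLt [480.2  -4.6  14. ] [483.5   3.6   0.8]
FRt [ 544.5 -377.3   14. ] [ 5.503e+02 -3.825e+02  4.000e-01]
BRt [ 626.1 -363.9   14. ] [ 634.7 -368.5    0.7]
tubefoot [ 541.2 -101.8   33. ] [ 539.5 -103.3   36.9]
tailL [ 554.2 -341.    40. ] [ 566.4 -348.8   14.9]
378.18487868198997 9.78983473498204
ptr-red 17.489868472932887
654 [ 527.20450015 -269.86897595  132.10830862] [[ 439.3 -427.9   46.6]
 [ 525.1 -262.    51.1]
 [ 759.4 -223.3  322.5]]
[ 0.84099237 -0.54104698] -136.21468652257994 284.54898146838565
[[ 513. -255.   46.]
 [ 514. -258.   49.]
 [ 514. -256.   51.]
 [ 515. -256.   51.]
 [ 517. -257.   51.]
 [ 517. -258.   52.]
 [ 517. -249.   50.]
 [ 517. -249.   52.]
 [ 518. -250.   52.]
 [ 519. -251.   52.]
 [ 520. -252.   53.]
 [ 521. -252.   52.]
 [ 523. -251.   50.]
 [ 525. -255.   52.]
 [ 528. -256.   50.]
 [ 534. -187.   46.]
 [ 532. -185.   50.]
 [ 532. -184.   53.]
 [ 536. -185.   48.]
 [ 538. -185.   49.]]
```

```bash
cat >> h.py <<'E'
YJ=np.radians(9.79); A=np.array([569.5,-295.5])
jx=np.array([np.cos(YJ),np.sin(YJ)]); jy=np.array([-np.sin(YJ),np.cos(YJ)])
def arc(a,off,z):   # a: lever angle in jig (deg); off>0 = tool on clockwise side
    t=np.radians(a)+YJ; p=A+52*np.array([np.cos(t),np.sin(t)])+off*np.array([np.sin(t),-np.cos(t)])
    return [*p.tolist(),z],Q(t-np.pi/2)
def ft(): return np.round(env.current_ft_force(),1)
E
python3 - <<'E'
from h import *
p,q=arc(130,28,110); env.reach(p,q)
p,q=arc(130,28,33); print(env.movel(p,vel=120,until_force=6),ft())
p,q=arc(130,9,33); print(env.movel(p,vel=30,until_force=3),ft())
t=np.array(env.current_tcp_pos()[:2])-A; w=np.radians(130)+YJ
off=t@[np.sin(w),-np.cos(w)]; print('off',off, env.current_time())
for a in range(136,196,6):
    p,q=arc(a,15,33); env.movel(p,vel=50,frame=q) 
    print(a,ft())
c=snap('wrist','w3'); print(env.current_time()); 
cv2.imwrite('pics/w3b.png',cv2.resize(c['image'],(800,600)))
E
```

```text
False [ 0.1 -0.4  0.2]
False [0.5 1.2 0. ]
off 8.784725038432471 10.1917
136 [-0.   0.1 -0.4]
142 [ 0.5  0.5 -0.2]
148 [ 1.3  0.8 -0.4]
154 [ 1.1  0.9 -1. ]
160 [0.8 0.7 0.4]
166 [0.4 1.8 0.5]
172 [-0.1  1.4  0.5]
178 [-0.7  1.8 -0.4]
184 [0.  0.9 0.1]
190 [-1.2  1.9 -0.1]
12.9
```

View pics/w3b.png

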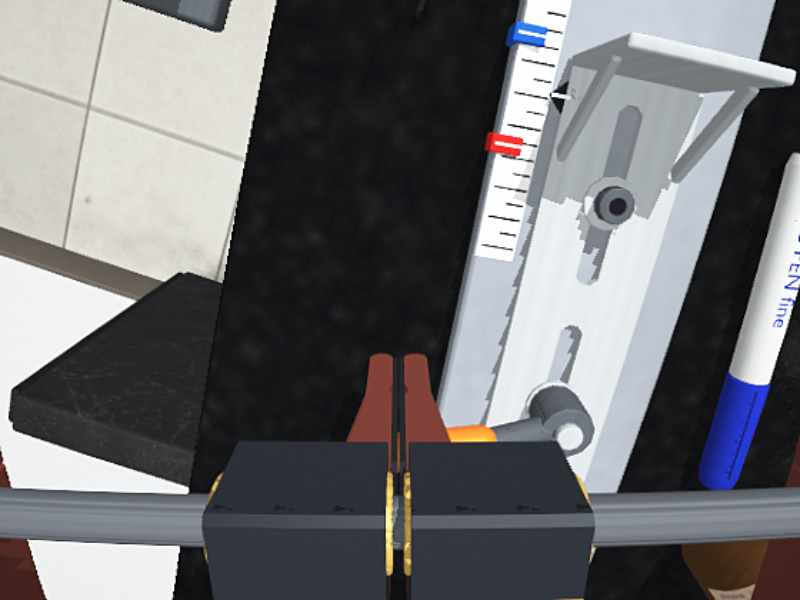

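The lever has swung with the finger. At close range the pointer tip is at (553,97), the red clip at (504,144), the guide screw at (613,206) and the lever shaft runs from (570,430) to (470,437).

Run:
```python
from h import *
c=load('w3'); s=.7
g=lambda x,y,z:(onz(c,x*s,y*s,z)[:2])
P,R,B=g(553,97,17),g(504,144,17),g(528,35,17); G=g(616,207,27)
print('ptr-red',(P-R)@jy,'blue-red',(B-R)@jy,P,R,'guide',G,'axis',G-75*jy)
H=g(568,432,47); print('hub',H)
for p in [(455,435),(490,435),(525,428),(520,440)]:
    q=rng(c,p[0]*s,p[1]*s); d=q[:2]-(G-75*jy); print(p,q.round(1),np.degrees(np.arctan2(d@jy,d@jx))%360,np.hypot(*d))
F=[g(x,y,60) for x,y in [(630,33),(797,72)]]; print('face top',F,[(f-R)@jy for f in F])
```

```text
ptr-red 16.92004982932515 blue-red 33.36673656594217 [ 530.64902498 -196.7992369 ] [ 521.51431033 -215.54552194] guide [ 560.48498893 -221.51541443] axis [ 573.23780221 -295.42323373]
hub [ 569.32935128 -291.03855129]
(455, 435) [ 535.7 -303.9   46.6] 183.0115229446343 38.45991367717317
(490, 435) [ 546.6 -300.7   45.9] 181.4251613247429 27.188208678554453
(525, 428) [ 558.4 -297.1   41. ] 176.53790667715447 14.938056088864814
(520, 440) [ 557.5 -300.5   43.5] 188.1664841964495 16.510170996096786
face top [array([ 531.73232295, -182.87872693]), array([ 575.15190873, -175.15015489])] [np.float64(30.453642341868463), np.float64(30.686709484266775)]
```

```bash
cat >> h.py <<'E'
A=np.array([571.5,-295.5]); G=np.array([560.5,-221.5]); RED=np.array([521.5,-215.5])
def cl(yr,z): return [*(G+(yr+12.5)*jy).tolist(),z]
E
python3 - <<'E'
from h import *
for a in (194,198,201):
    p,q=arc(a,11,33); env.movel(p,vel=50,frame=q); print(ft())
p,q=arc(201,22,33); env.movel(p,frame=q)
env.movel([*p[:2],120],vel=250)
q=Q(YJ-np.pi/2)
env.reach(cl(58,120),q)
print(env.movel(cl(58,40),vel=150,until_force=6),ft())
print(env.movel(cl(25,40),vel=35,until_force=1.5),ft(),env.current_time())
t=np.array(env.current_tcp_pos()[:2]); print('yr',(t-RED)@jy)
c=snap('wrist','w4'); cv2.imwrite('pics/w4b.png',cv2.resize(c['image'],(800,600)))
E
```

```text
[-2.5  0.   0. ]
[-1.6  1.7 -0.1]
[-4.8  5.3  1.4]
False [ 0.6 -0.4 -0.5]
True [0.2 0.6 0.1] 17.3167
yr 41.38296624877295
```

View pics/w4b.png

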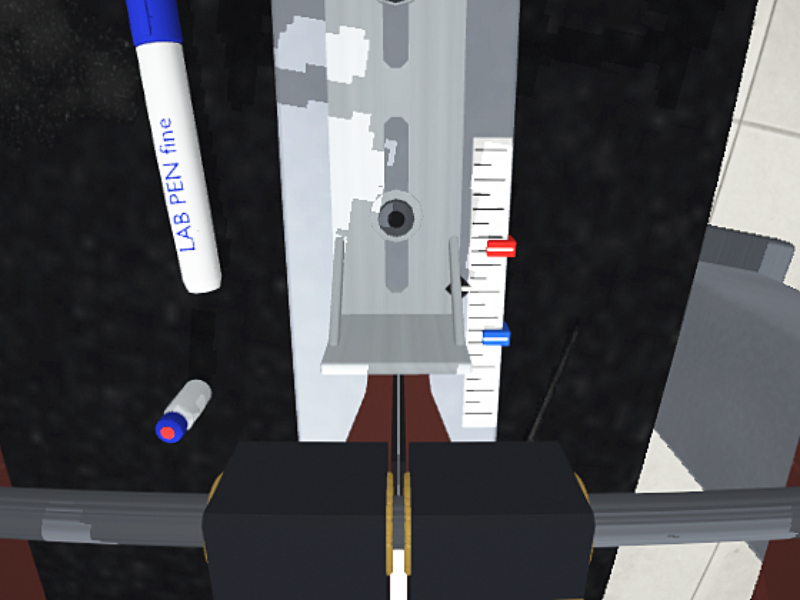

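The finger is on the stop face. The pointer is at (466,288), the red clip at (500,247) and the blue clip at (496,337), so about 15 mm remain. I'll push 12 mm and look again.

Run:
```python
from h import *
c=load('w4'); g=lambda x,y:(onz(c,x*.7,y*.7,17)[:2])
print('ptr-red',(g(466,288)-g(500,247))@jy)
t=(np.array(env.current_tcp_pos()[:2])-RED)@jy
env.movel(cl(t-12,40),vel=25); print(ft(),((np.array(env.current_tcp_pos()[:2])-RED)@jy)-t)
c=snap('wrist','w5'); cv2.imwrite('pics/w5b.png',cv2.resize(c['image'][100:300,200:400],(800,800))[:600])
```

```text
ptr-red 15.050458175231688
[ 0.2 -0.4 -0.2] -12.201300807971624
```

View pics/w5b.png

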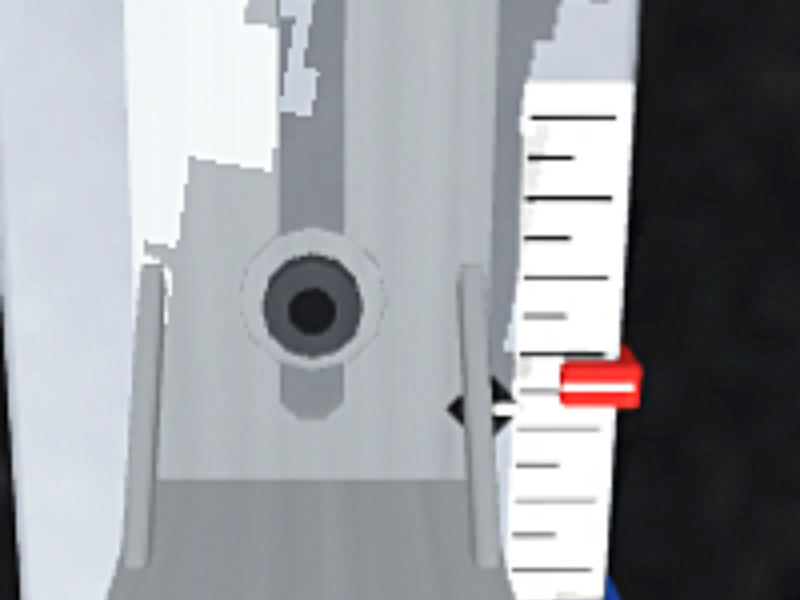

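Run:
```python
from h import *
c=load('w5'); g=lambda x,y:(onz(c,200+x/4,100+y/4,17)[:2])
r=(g(505,409)-g(600,386))@jy; print('res',r)
t=(np.array(env.current_tcp_pos()[:2])-RED)@jy
env.movel(cl(t-r+.1,40),vel=10); env.pause(.2)
env.movel(cl(t+12,40),vel=100); env.movel(cl(t+12,120),vel=250)
p,q=arc(201,-32,120); env.reach(p,q)
c=snap('wrist','w6')
p,q=arc(201,-32,33); print(env.movel(p,vel=150,until_force=6),ft())
p,q=arc(201,-10,33); print(env.movel(p,vel=60,until_force=5),ft())
for a in list(range(195,140,-6))+list(range(139,126,-2)):
    p,q=arc(a,-10,33); env.movel(p,vel=45,frame=q); f=ft(); print(a,f)
    if np.linalg.norm(f[:2])>14: break
env.pause(.2); print(env.current_time(),ft())
snap('wrist','w7'); snap('side','s7')
im=np.hstack([load(n)['image'] for n in('w6','w7')]); cv2.imwrite('pics/w67.png',cv2.resize(im,(800,300)))
```

```text
res 3.079590209058735
False [ 0.7 -0.6  0.6]
False [-0.8 -1.1  0.4]
195 [-0.2 -1.2  0.5]
189 [ 0.9 -1.   0.1]
183 [ 2.1 -1.  -0.6]
177 [ 1.1 -2.5 -0.7]
171 [-0.4 -2.  -0.6]
165 [ 0.2 -1.6 -1.1]
159 [-0.7 -2.4 -0.8]
153 [-0.9 -2.3 -1.3]
147 [-1.7 -1.9 -1.6]
141 [-3.  -1.5 -0.6]
139 [-5.3 -2.2 -0.1]
137 [-4.5 -1.9 -0.3]
135 [-5.5 -2.1  0.7]
133 [-4.9 -1.5  0.5]
131 [-5.4 -1.8 -0.1]
129 [-5.9 -2.4  0.5]
127 [-8.5 -4.7  2. ]
27.3583 [-8.6 -3.8  1.8]
```

View pics/w67.png

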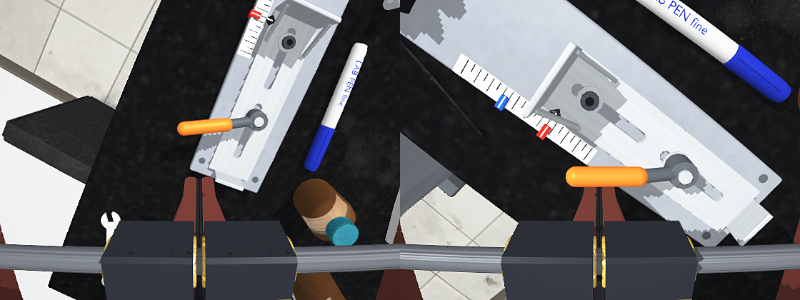

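Run:
```python
from h import *
p,q=arc(127,-30,33); env.movel(p,frame=q,vel=100); env.movel([*p[:2],120],vel=250)
env.reach(cl(40,120),Q(YJ-np.pi/2)); env.movel(cl(40,75),vel=150)
c=snap('wrist','w8'); print(env.current_time(),ft())
u=c['image']; cv2.imwrite('pics/w8b.png',cv2.resize(u[50:250,180:440],(780,600),interpolation=cv2.INTER_CUBIC))
```

```text
30.6917 [ 1.4 -0.5  1. ]
```

View pics/w8b.png

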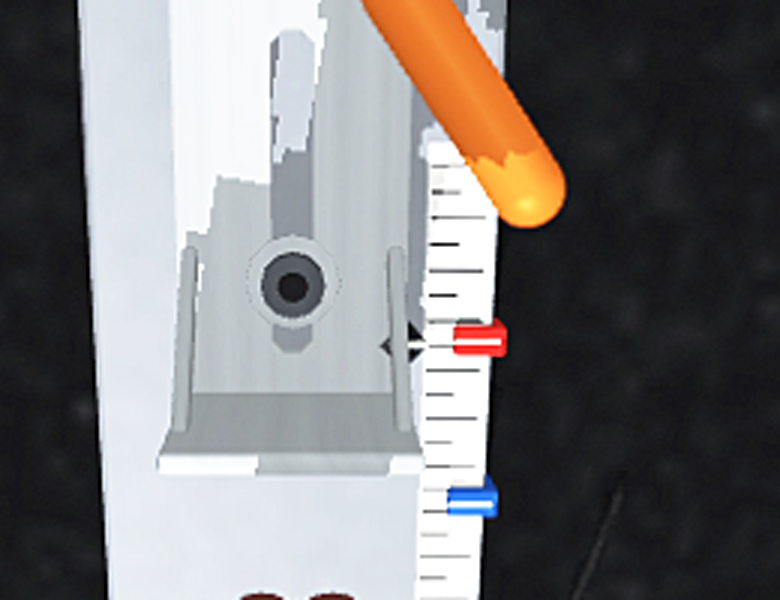

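The pointer line at (418,345) matches the red clip's mark at (478,342), to within 0.5 mm. The lever points to about 125°, which is its tight end, and the robot is clear.

Run:
```python
from h import *
env.movel(cl(40,140),vel=150); print(env.finish_job())
```

```text
the job is handed in; nothing more can be done
None
```

The stop is set to the red clip, with the pointer within about 0.5 mm of its middle, and clamped with the lever at its tight end; the job is handed in at about 31 s of the 72 s allowed, and the judge gave no verdict back.

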